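# Load the board rack past the spring gate of the test bay

## Task

Load the black board rack into the test bay: with one fingertip swing the red gate fully up by its yellow push bar and hold it there while the other finger pushes the rack along the chute, past the gate, until it is fully home against the stop in the bay; then let the gate fall shut behind it. The gate must stay up clear of the boards all the while the rack is passing it, the rack only slides (do not grip or lift it), and everything else on the bench stays where it is.

Things in the scene. Friction and masses are not known exactly. Their poses are not given: they have to be found in the camera images.
- chute: Fixed loading chute and test bay. Origin on the bench under the chute's middle, in the gate's plane; +x loading direction (to the bay), +y side of hinge and bar, z up. In mm: floor z 6, from x -225; rails y +-25 to +-29, tops z 22; bay with blue roof (y +-73, top z 76) from x 53.
- stop (a point): Middle of the stop's face in the bay (chute x 110, y 0, z 29 mm), which the rack's front end meets when fully home; its origin is then at chute x 62.5, its rear plate at x 15.
- hinge (a point): Point on the gate's hinge axis in the gate's plane (chute x 0, y 36, z 20 mm), axes as the chute's. The steel hinge rod (radius 4 mm) runs along x from chute x -220 to 25, in bearing blocks (14 mm wide, tops z 27) at x -213 and 18.
- gate (a joint): Gate angle, rad: 0 shut, grows swinging up, stop at 1.4; from 1.15 it clears the rack. A spring shuts it when let go; 3 to 8 N at the bar holds it up. Red and white leaf 44 x 24 x 4 mm in the plane chute x = 0 (shut: y -16 to 28, z 24 to 48; up: it stands on end, y 25 to 65, top z 80), in one piece with the yellow push bar.
- bar_mid (a point): Middle of the push bar: its yellow sleeve (radius 5, turns freely) lies along the chute, chute x -203 to -4 mm, thin arms at x -207 and 0, 45 mm from the hinge axis. Shut it leans inwards (chute y 19, z 62). A finger standing inside it and pushing to +y swings it out and down: y = 36 + 45 sin(t - 0.38), z = 20 + 45 cos(t - 0.38) mm at gate angle t. A finger can slide along it.
- rack: Loose black rack in the chute before the gate, holding four small circuit boards on edge under a thin steel carrying rod: 95 long (along the chute) x 46 wide x 46 mm high, about 0.3 kg. Origin at the centre of its underside, x and y as the chute's. Its rear end plate (46 x 46 mm, face 47.5 mm behind the origin) is flat to push on.
- spare_rack: Blue rack of the same size, a bystander. Origin at the centre of its underside, x along its length.
- jar: Amber glass jar with orange cap, 56 mm across, 70 mm high, a bystander. Origin at the centre of its underside.
- tin: Round tin with a white lid and a green band, 60 mm across, 40 mm high, a bystander. Origin at the centre of its underside.
- multimeter: Grey multimeter lying flat, 150 x 78 x 45 mm, a bystander. Origin at the centre of its underside, x along its length.
- screwdriver: Screwdriver with green handle, 170 mm long, lying, a bystander. x along its length.
- pliers: Pliers with red handles, about 165 mm long, 11 mm high, lying, a bystander. Origin at the pivot's underside, x towards the jaws.
- desolder_pump: Blue pen-shaped desoldering pump, about 205 mm long, 19 mm high, lying, a bystander. Origin under the middle of its blue body, x towards the nozzle.
Things that resemble listed ones, but are neither listed nor needed, are in the scene too. Of the things like the rack, leave any that is pink; of the rest the larger one is meant.

How it is judged:
By the outcome, as a careful person would: the job done as asked, in the order asked, and still so for the second after the job is handed in, with the robot touching nothing.
It also fails if it takes over 48 s, if anything falls off the work surface, if the arm or the gripper's body presses on something with over 40 N, if the wrist force passes 120 N, or if a joint passes its speed limit or range.

## Robot

A 6-joint arm with a two-finger parallel gripper is mounted at the origin on the work surface. World frame = base frame: x ahead of the robot, y to its left, z up, the work surface at z = 0. Lengths are in mm, angles in rad, forces in N, time in s.
With the tool pointing down it reaches from about 275 to 750 mm from the base axis. Payload 10.2 kg.
Tool frame: the origin (TCP) lies on the front face of the gripper's body, between the roots of the fingers; the fingertips stand 73 mm ahead of it and the grasp point (between the pads) lies 54 mm ahead of it; z points along the fingers, y is the line along which they close (so a half turn about z gives the same grasp; the last joint's range is limited). The gripper opens to 85 mm and grips with 20 to 120 N. Pads are 22 mm wide; open, the fingers measure 114 mm over their backs; the gripper's body (76 mm by 85 mm) begins 54 mm behind the grasp point. The pads swing forward as they close: fully open they stand 13 mm farther back than shut.
Start: joints at [0.881, 0.313, 1.498, -0, 1.331, -0.223], TCP at [236.28, 468.832, 303.894] pointing down, gripper open.
Joint ranges: [-2.94, 2.94], [-0.97, 2.17], [0.19, 2.56], [-1.23, 4.37], [0.02, 3.11], [-2.88, 2.88]. Speed limits (rad/s): [2.39, 2.39, 3.01, 3.14, 3.14, 3.14].

## Interface

Orientations are given as a unit quaternion [w, x, y, z].
In Python, from rig import * gives the robot as it stands.
- The arm moves only by the tool step_arm, never from a script. Its argument "plan" is a list of rows, each an object with "offset": the shift along the tool's x, y, z in cm, a list of three; "rot": the turn, a rotation vector about the tool's x, y, z in degrees, a list of three; "gripper": the finger opening in cm, from 0 to 8.54. In form: [{"offset": [x, y, z], "rot": [wx, wy, wz], "gripper": gripper}, ...]. A call has 1 to 12 rows; each row is the pose to reach, as a shift and turn from the pose commanded when the call began, along the tool's axes at that moment; what a row does not reach only later rows make up. A row lasts 1/10 s, in which the tool goes at most 50 mm and 8.59 degrees, less where a joint would pass 70% of its speed; a pose out of reach is approached as far as the arm can. A call with a gripper value outside its range is refused whole. The fingers move at their own pace and stop on an object; "squeeze" is the grip in N (left out, the last holds). Time passes only in rows, so rows that repeat a pose let the fingers close. It gives the time, the measured TCP pose, the force, the opening and the grip force at its end, in the units of the state.
- sense(): the state, without advancing time (a new reading comes with each control period).
- capture(name): name is "scene" or "top" or "wrist"; returns a dict with "color" (384x512x3 uint8, red, green, blue), "depth" (384x512 float32, mm along the optical axis (not along the pixel's ray), 0 where there is no reading), "vertical_fov" (degrees; the focal length in pixels is half the picture's height over the tangent of half this angle, whatever the lens; pixels are square), "cx", "cy" (the principal point, pixels), "rvec" (rotation vector, rad) and "tvec" (3), from world to camera coordinates, as OpenCV has them; the wrist camera has in their place "mount" (4x4, takes a point from camera to tool coordinates, whose origin is the TCP and whose axes are the flange's). Camera axes: x right, y down, z forward; pixel columns grow to the right and rows downward; lengths in mm; the calibration is good to about 2 mm. A picture is of the moment at which its call begins: read the wrist's pose just before it.
- finish_job(): hands the job in; it is judged then, once.
The state is a dict: "time_s": time; "joints": joint angles; "dq": joint speeds; "tau": joint torques, N m; "eef_pos": TCP position; "ee_rot": TCP orientation; "force": force on the tool from outside, world axes, zero at the start; "wrist_torque": the same for the moment, N m; "grip_width": opening from 0.0 (shut) to 1.0 (fully open); "grip_force": force on a finger pad.
Only numpy, scipy, OpenCV 4.12 (cv2) and the standard library are available. Lean on these libraries where they do the work, as an engineer would, in place of code of your own. Each camera call takes 0.05 s, during which the arm holds its last target. There are 200 camera calls.

## Working session

There is one attempt and no reset: what is moved stays moved. The work goes in short steps, Python scripts to look and compute and a tool call to move; the robot and the scene stay as the last step left them, time stands still between calls to the robot, and variables do not carry over. Pictures are saved under pics/ and viewed, at most 10 in all, crops included, and the job is handed in when it is done.

Besides the shell and the picture viewer there is one more tool, called as name(argument=value, ...) on one line, values as JSON. step_arm: Moves the arm, as the interface text tells. Its arguments: {"type":"object","properties":{"plan":{"type":"array"},"squeeze":{"type":"number"}},"required":["plan"]}

```bash
mkdir -p pics; ls; cat > h.py <<'E'
from rig import *
import numpy as np, cv2, pickle
from scipy.spatial.transform import Rotation as R
def cam(c):
    f=c["color"].shape[0]/2/np.tan(np.radians(c["vertical_fov"])/2)
    if "mount" in c:
        M=np.array(c["mount"]); s=c["state"]; q=s["ee_rot"]
        Rt=R.from_quat([q[1],q[2],q[3],q[0]]).as_matrix()
        Rw=Rt@M[:3,:3]; o=Rt@M[:3,3]+np.array(s["eef_pos"])
    else:
        Rw=cv2.Rodrigues(np.array(c["rvec"],float))[0].T; o=-Rw@np.array(c["tvec"],float).ravel()
    return f,Rw,o
def world(c):
    f,Rw,o=cam(c); d=c["depth"].astype(float); v,u=np.mgrid[:d.shape[0],:d.shape[1]]
    P=np.stack([(u-c["cx"])/f*d,(v-c["cy"])/f*d,d],-1)
    return P@Rw.T+o
def ray(c,u,v,z):
    f,Rw,o=cam(c); d=Rw@np.array([(u-c["cx"])/f,(v-c["cy"])/f,1]); return o+d*(z-o[2])/d[2]
def snap(n,tag):
    s=sense(); c=dict(capture(n)); c["state"]=s
    pickle.dump(c,open(f"pics/{tag}.pkl","wb")); cv2.imwrite(f"pics/{tag}.png",cv2.resize(c["color"][...,::-1],(800,600),interpolation=cv2.INTER_CUBIC)); return c
E
python3 - <<'E'
from h import *
print(sense())
for n in("top","scene"):
    c=snap(n,n+"0"); print(n,c["color"].shape,cam(c),c["cx"],c["cy"])
E
```

```text
pics
{'time_s': 0.0, 'joints': array([ 8.80599825e-01,  3.13454954e-01,  1.49845442e+00, -1.91664363e-05,
        1.33096761e+00, -2.23391487e-01]), 'dq': array([ 8.39374366e-06, -2.99923145e-04,  3.41970122e-04, -7.18435856e-04,
        8.94622157e-04, -1.04149092e-04]), 'tau': array([-3.48980184e-04, -4.12270439e+01, -2.59745514e+01, -2.04782705e-04,
        4.12602240e-03, -2.01746980e-05]), 'eef_pos': array([236.17075562, 468.69498199, 303.3259464 ]), 'ee_rot': array([-2.74888380e-04,  2.31286836e-01,  9.72885392e-01, -5.80429599e-04]), 'force': array([-0.29809698,  0.09871784,  1.53195358]), 'wrist_torque': array([ 0.01947534, -0.01436023,  0.01915892]), 'grip_force': 0.0, 'grip_width': 1.0004341156847898}
top (384, 512, 3) (np.float64(463.1318182290654), array([[ 0.01376759, -0.9919702 ,  0.12572024],
       [-0.99949461, -0.0100498 ,  0.03015847],
       [-0.02865284, -0.12607191, -0.99160723]]), array([ 437.76443928,   37.63456647, 1053.93268196])) 258.83643375065503 190.81845120523244
scene (384, 512, 3) (np.float64(354.2997119395586), array([[ 0.77194813,  0.52390111, -0.36003293],
       [ 0.63566581, -0.64064233,  0.43070452],
       [-0.00500576, -0.56134217, -0.82756867]]), array([ 902.29900075, -333.85847025,  839.96224175])) 250.1531773455742 189.57212635236465
```

View pics/top0.png

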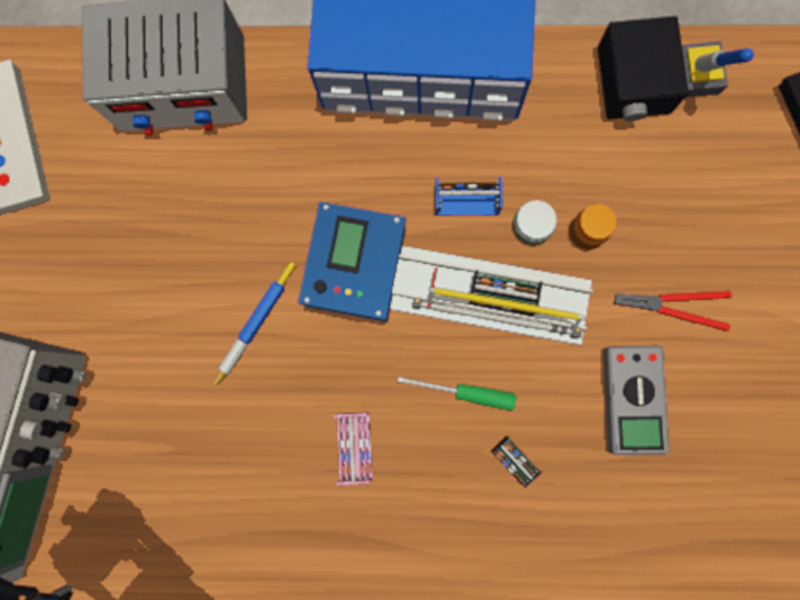

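View pics/scene0.png

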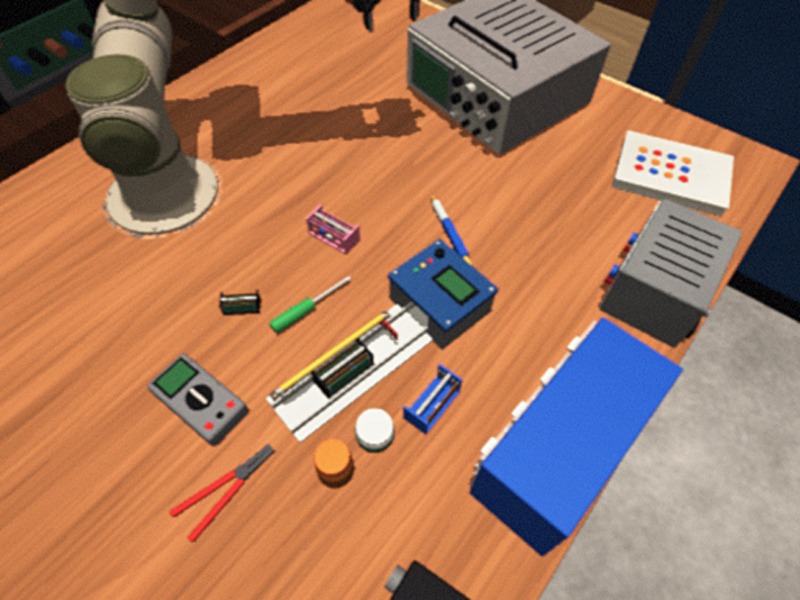

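```bash
python3 - <<'E'
from h import *
c=pickle.load(open("pics/top0.pkl","rb")); s=pickle.load(open("pics/scene0.pkl","rb"))
for n,c in(("top",c),("scene",s)):
    P=world(c); h=cv2.cvtColor(c["color"],cv2.COLOR_RGB2HSV)
    near=(P[...,0]>250)&(P[...,0]<600)&(P[...,1]>-260)&(P[...,1]<260)
    def big(m):
        k,l,st,_=cv2.connectedComponentsWithStats(m.astype(np.uint8)); return l==1+np.argmax(st[1:,4])
    roof=big(near&(h[...,0]>95)&(h[...,0]<125)&(h[...,1]>120)&(P[...,2]>62))
    ys=big(near&(h[...,0]>22)&(h[...,0]<32)&(h[...,1]>150)&(h[...,2]>110)&(P[...,2]>35))
    red=big(near&((h[...,0]<6)|(h[...,0]>174))&(h[...,1]>150)&(P[...,2]>25)&(P[...,1]<80)&(P[...,1]>0))
    for nm,m,z in(("roof",roof,76),("bar",ys,66),("red",red,48)):
        v,u=np.nonzero(m); Q=np.array([ray(c,a,b,z)[:2] for a,b in zip(u,v)],np.float32)
        r=cv2.minAreaRect(Q); print(n,nm,len(u),"zdepth",np.median(P[m][:,2]).round(1),r); print(cv2.boxPoints(r).round(1).tolist())
E
```

```text
top roof 1373 zdepth 76.3 ((575.503173828125, 147.07070922851562), (121.36631774902344, 67.43729400634766), 80.52674102783203)
[[532.2999877929688, 92.80000305175781], [598.7999877929688, 81.69999694824219], [618.7000122070312, 201.39999389648438], [552.2000122070312, 212.5]]
top bar 358 zdepth 66.2 ((558.18701171875, -70.66336822509766), (196.99632263183594, 9.831991195678711), 80.29573822021484)
[[536.7000122070312, -166.89999389648438], [546.4000244140625, -168.60000610351562], [579.5999755859375, 25.600000381469727], [569.9000244140625, 27.299999237060547]]
top red 3 zdepth 47.4 ((591.8538818359375, 28.704566955566406), (4.439809322357178, 3.501772880554199e-07), 0.5059545636177063)
[[589.5999755859375, 28.700000762939453], [589.5999755859375, 28.700000762939453], [594.0999755859375, 28.700000762939453], [594.0999755859375, 28.700000762939453]]
scene roof 647 zdepth 76.5 ((575.3168334960938, 147.23251342773438), (128.8730010986328, 64.20336151123047), 85.76028442382812)
[[538.5, 85.30000305175781], [602.5999755859375, 80.5999984741211], [612.0999755859375, 209.10000610351562], [548.0999755859375, 213.89999389648438]]
scene bar 185 zdepth 66.9 ((560.0, -68.71224212646484), (194.7911376953125, 6.705837249755859), 80.04873657226562)
[[539.9000244140625, -164.10000610351562], [546.5, -165.1999969482422], [580.0999755859375, 26.600000381469727], [573.5, 27.799999237060547]]
scene red 14 zdepth 45.7 ((590.3916625976562, 28.897212982177734), (5.930022716522217, 24.728544235229492), 80.04678344726562)
[[577.7000122070312, 28.100000381469727], [602.0999755859375, 23.799999237060547], [603.0999755859375, 29.700000762939453], [578.7000122070312, 34.0]]
```

```bash
cat >> h.py <<'E'
def pose(p,yaw):  # TCP pos, world angle (deg) of tool y, tool pointing down
    a=np.radians(yaw); y=np.array([np.cos(a),np.sin(a),0]); z=np.array([0,0,-1.]); x=np.cross(y,z)
    return np.array(p,float),np.column_stack([x,y,z])
def rel(A,B):
    return (A[1].T@(B[0]-A[0])/10).round(2), np.degrees(R.from_matrix(A[1].T@B[1]).as_rotvec()).round(2)
class Ch:
    def __init__(s,o,th): s.o=np.array(o,float); t=np.radians(th); s.th=th; s.e=np.array([np.cos(t),np.sin(t)]); s.n=np.array([-s.e[1],s.e[0]])
    def w(s,x,y): return s.o+x*s.e+y*s.n
    def c(s,P): d=np.asarray(P)[...,:2]-s.o; return np.stack([d@s.e,d@s.n],-1)
E
python3 - <<'E'
from h import *
C=Ch([595.1,29.2],80.2)
c=pickle.load(open("pics/top0.pkl","rb"))
P=world(c);h=cv2.cvtColor(c["color"],cv2.COLOR_RGB2HSV); Q=C.c(P)
m=(abs(Q[...,1])<24)&(Q[...,0]>-225)&(Q[...,0]<-8)&(P[...,2]>30)&(h[...,2]<90)
print("rack x range",np.percentile(Q[m],[1,5,50,95,99],axis=0).round(1).tolist(),np.percentile(P[m][:,2],[5,50,95]))
r=(Q[...,0]>20)&(Q[...,0]<220)&(abs(Q[...,1])<100)&(P[...,2]>65)&(P[...,2]<85)
v,u=np.nonzero(r);q=C.c(np.array([ray(c,a,b,76) for a,b in zip(u,v)])).astype(np.float32);print("roof",cv2.minAreaRect(q))
w=capture("wrist");print(np.array(w["mount"]).round(3),w["vertical_fov"])
S=pose([236.28,468.832,303.894],63.25); T=pose([*C.w(-110,0),300],C.th-90); print(T[0],rel(S,T))
E
```

```text
rack x range [[-149.8, -18.1], [-148.9, -16.9], [-122.3, -6.4], [-56.5, 21.8], [-55.6, 22.8]] [30.72578149 44.11655482 53.94379903]
roof ((113.92269897460938, -0.6611862182617188), (146.4667510986328, 124.44921875), 89.78968048095703)
[[-0.0000e+00 -9.6400e-01 -2.6400e-01  6.7172e+01]
 [ 1.0000e+00 -0.0000e+00  0.0000e+00  1.3000e-02]
 [-0.0000e+00 -2.6400e-01  9.6400e-01 -6.9586e+01]
 [ 0.0000e+00  0.0000e+00  0.0000e+00  1.0000e+00]] 68.41135962623204
[576.37695509 -79.19486883 300.        ] (array([-55.04, -33.63,   0.39]), array([ 0.  ,  0.  , 73.05]))
```

step_arm(plan=[{"offset": [-55,-33.6,5.4],"rot": [0,0,73],"gripper": 5.0},{"offset": [-55,-33.6,5.4],"rot": [0,0,73],"gripper": 5.0},{"offset": [-55,-33.6,5.4],"rot": [0,0,73],"gripper": 5.0},{"offset": [-55,-33.6,5.4],"rot": [0,0,73],"gripper": 5.0},{"offset": [-55,-33.6,5.4],"rot": [0,0,73],"gripper": 5.0},{"offset": [-55,-33.6,5.4],"rot": [0,0,73],"gripper": 5.0},{"offset": [-55,-33.6,5.4],"rot": [0,0,73],"gripper": 5.0},{"offset": [-55,-33.6,5.4],"rot": [0,0,73],"gripper": 5.0},{"offset": [-55,-33.6,5.4],"rot": [0,0,73],"gripper": 5.0},{"offset": [-55,-33.6,5.4],"rot": [0,0,73],"gripper": 5.0},{"offset": [-55,-33.6,5.4],"rot": [0,0,73],"gripper": 5.0},{"offset": [-55,-33.6,5.4],"rot": [0,0,73],"gripper": 5.0}])

```text
time_s: 1.35
eef_pos: [552.3, -41.2, 253.5]
ee_rot: [-0.0, 0.765, 0.644, -0.0]
force: [-0.0, 1.8, -0.2]
grip_width: 0.586
grip_force: 0.0
```

step_arm(plan=[{"offset": [0,0,0],"rot": [0,0,0],"gripper": 5.0},{"offset": [0,0,0],"rot": [0,0,0],"gripper": 5.0},{"offset": [0,0,0],"rot": [0,0,0],"gripper": 5.0}])

```text
time_s: 1.65
eef_pos: [551.3, -38.3, 253.8]
ee_rot: [-0.0, 0.764, 0.645, -0.0]
force: [-0.1, 0.6, 0.2]
grip_width: 0.583
grip_force: 0.0
```

```bash
python3 - <<'E'
from h import *
c=snap("wrist","w1"); s=c["state"]; print(s["eef_pos"],s["ee_rot"],s["force"],s["time_s"])
C=Ch([595.1,29.2],80.2)
P=world(c); h=cv2.cvtColor(c["color"],cv2.COLOR_RGB2HSV); Q=C.c(P)
m=(h[...,0]>22)&(h[...,0]<33)&(h[...,1]>150)&(h[...,2]>90)&(Q[...,0]>-230)&(Q[...,0]<10)&(abs(Q[...,1])<60)
v,u=np.nonzero(m);q=np.array([ray(c,a,b,64)[:2] for a,b in zip(u,v)],np.float32);r=cv2.minAreaRect(q);print("bar",r,C.c(np.array(r[0])),np.median(P[m][:,2]))
m=(abs(Q[...,1])<24)&(Q[...,0]>-225)&(Q[...,0]<-8)&(P[...,2]>35)&(P[...,2]<60)&(h[...,2]<90)
print("rack",m.sum(),np.percentile(Q[m],[1,5,50,95,99],axis=0).round(1).tolist())
r=(Q[...,0]>20)&(Q[...,0]<220)&(abs(Q[...,1])<100)&(P[...,2]>65)&(P[...,2]<85)
print("roof",np.percentile(Q[r],[.5,1,50,99,99.5],axis=0).round(1).tolist())
E
```

```text
[551.25868066 -38.32903268 253.79370822] [-2.52227681e-04  7.64367630e-01  6.44780628e-01 -6.18486038e-05] [-0.08496453  0.55953693  0.15879361] 1.65
bar ((559.2070922851562, -69.08883666992188), (200.173095703125, 10.12820053100586), 80.62570190429688) [-102.96390983   18.6394611 ] 65.76857752446591
rack 611 [[-146.8, -20.9], [-145.9, -18.0], [-68.6, -6.6], [-54.3, 10.2], [-54.2, 11.4]]
roof [[53.4, -72.8], [53.4, -71.9], [63.0, -1.5], [74.0, 69.7], [74.1, 70.5]]
```

View pics/w1.png

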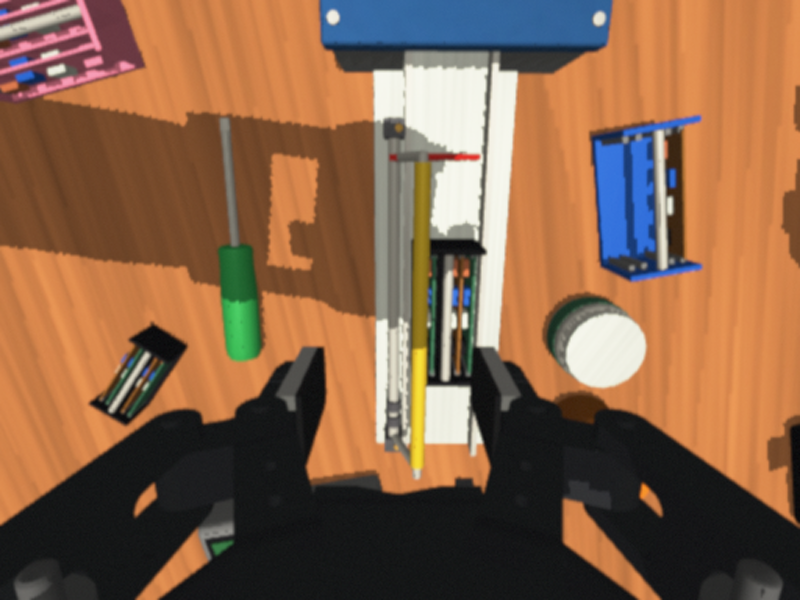

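```bash
cat >> h.py <<'E'
C=Ch([595.1,29.2],80.3)
def now():
    s=sense(); q=s["ee_rot"]; return np.array(s["eef_pos"]),R.from_quat([q[1],q[2],q[3],q[0]]).as_matrix()
def goto(x,y,z,phi=0,A=None):
    B=pose([*C.w(x,y),z],C.th-90+phi); r=rel(A or now(),B); print((x,y,z,phi),r[0].tolist(),r[1].tolist()); return B
def where():
    p,M=now(); s=sense(); F=s["force"][:2]
    print("chute xyz",C.c(p).round(1),p[2].round(1),"phi",round(np.degrees(np.arctan2(M[1,1],M[0,1]))-C.th+90,2),"F chute",(F@C.e).round(1),(F@C.n).round(1),s["force"][2].round(1),"w",round(s["grip_width"]*85.4,1),"t",s["time_s"])
E
python3 - <<'E'
from h import *
where(); goto(-175,-12,160); goto(-175,-12,118)
c=pickle.load(open("pics/top0.pkl","rb"))
for n,u,v,z in(("tin",536,222,40),("jar",597,225,70)): print(n,C.c(ray(c,u*.64,v*.64,z)))
E
```

```text
chute xyz [-73.7  31.9] 254.0 phi 0.03 F chute 0.8 0.3 0.5 w 49.9 t 1.7
(-175, -12, 160, 0) [-10.13, 4.38, 9.4] [-0.0, -0.01, 0.03]
(-175, -12, 118, 0) [-10.13, 4.38, 13.6] [-0.0, -0.01, 0.03]
tin [-130.72808941 -106.00711909]
jar [-210.44376298 -108.7450833 ]
```

step_arm(plan=[{"offset": [-4,2,3],"rot": [0,0,0],"gripper": 0.5},{"offset": [-8,4,6],"rot": [0,0,0],"gripper": 0.5},{"offset": [-10.1,4.4,8],"rot": [0,0,0],"gripper": 0.5},{"offset": [-10.1,4.4,9],"rot": [0,0,0],"gripper": 0.5},{"offset": [-10.1,4.4,9],"rot": [0,0,0],"gripper": 0.5},{"offset": [-10.1,4.4,9],"rot": [0,0,0],"gripper": 0.5},{"offset": [-10.1,4.4,9],"rot": [0,0,0],"gripper": 0.5}])

```text
time_s: 2.4
eef_pos: [578.3, -145.0, 165.3]
ee_rot: [0.001, 0.764, 0.645, 0.0]
force: [0.1, 0.5, 0.1]
grip_width: 0.056
grip_force: 0.0
```

```bash
python3 - <<'E'
from h import *
where(); goto(-175,-12,118)
c=snap("wrist","w2")
E
```

```text
chute xyz [-174.5  -12.8] 165.3 phi 0.05 F chute 0.5 0.0 0.1 w 4.8 t 2.4
(-175, -12, 118, 0) [-0.05, -0.09, 4.73] [0.12, 0.03, 0.05]
```

View pics/w2.png

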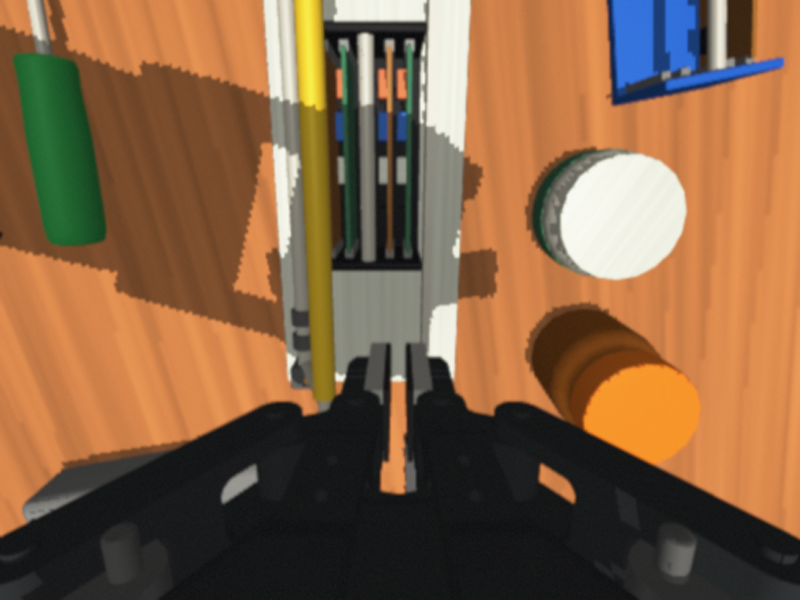

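step_arm(plan=[{"offset": [0,0,1.6],"rot": [0,0,0],"gripper": 0.5},{"offset": [0,0,3.2],"rot": [0,0,0],"gripper": 0.5},{"offset": [0,0,4.7],"rot": [0,0,0],"gripper": 0.5},{"offset": [0,0,4.7],"rot": [0,0,0],"gripper": 0.5},{"offset": [0,-0.5,4.7],"rot": [0,0,0],"gripper": 0.5},{"offset": [0,-1.0,4.7],"rot": [0,0,0],"gripper": 0.5},{"offset": [0,-1.5,4.7],"rot": [0,0,0],"gripper": 0.5},{"offset": [0,-2.0,4.7],"rot": [0,0,0],"gripper": 0.5},{"offset": [0,-2.0,4.7],"rot": [0,0,0],"gripper": 0.5}])

```text
time_s: 3.35
eef_pos: [557.9, -142.7, 117.2]
ee_rot: [0.0, 0.765, 0.644, 0.0]
force: [2.6, 0.3, -0.4]
grip_width: 0.061
grip_force: 0.9
```

```bash
cat >> h.py <<'E'
def bar(tag):  # bar line seen by top camera; gate angle by height-consistent circle
    c=snap("top",tag); h=cv2.cvtColor(c["color"],cv2.COLOR_RGB2HSV); P=world(c); Q=C.c(P)
    m=(h[...,0]>22)&(h[...,0]<33)&(h[...,1]>150)&(h[...,2]>80)&(Q[...,0]>-210)&(Q[...,0]<5)&(Q[...,1]>0)&(Q[...,1]<100)&(P[...,2]>30)
    if m.sum()<20: print("bar px",m.sum()); return c
    v,u=np.nonzero(m); T=np.linspace(0,1.5,151); best=[]
    for t in T:
        y,z=36+45*np.sin(t-.38),20+45*np.cos(t-.38)
        q=C.c(np.array([ray(c,np.median(u),np.median(v),z+3)])); qq=C.c(np.array([ray(c,a,b,z+3) for a,b in zip(u[::7],v[::7])])); best.append(abs(np.median(qq[:,1])-y))
    print("bar n",m.sum(),"depth z-4",np.median(P[m][:,2])-4,"y",np.median(Q[m][:,1]).round(1),"gate t",T[np.argmin(best)]); return c
E
python3 - <<'E'
from h import *
where(); bar("t1")
E
```

```text
chute xyz [-175.7    7.8] 117.2 phi -0.06 F chute 0.8 -2.5 -0.4 w 5.2 t 3.35
bar n 227 depth z-4 64.80247050305354 y 29.9 gate t 0.24
```

step_arm(plan=[{"offset": [0,-0.6,0],"rot": [0,0,0],"gripper": 0.5},{"offset": [0,-1.2,0],"rot": [0,0,0],"gripper": 0.5},{"offset": [0,-1.8,0.2],"rot": [0,0,0],"gripper": 0.5},{"offset": [0,-2.4,0.5],"rot": [0,0,0],"gripper": 0.5},{"offset": [0,-2.9,0.8],"rot": [0,0,0],"gripper": 0.5},{"offset": [0,-3.4,1.2],"rot": [0,0,0],"gripper": 0.5},{"offset": [0,-3.8,1.4],"rot": [0,0,0],"gripper": 0.5},{"offset": [0,-3.8,1.4],"rot": [0,0,0],"gripper": 0.5}])

```text
time_s: 4.2
eef_pos: [520.3, -136.2, 102.5]
ee_rot: [-0.0, 0.765, 0.644, -0.0]
force: [3.2, 1.2, 0.5]
grip_width: 0.057
grip_force: 1.5
```

```bash
python3 - <<'E'
from h import *
where(); bar("t2")
E
```

```text
chute xyz [-175.6   45.8] 102.5 phi -0.05 F chute 1.8 -2.9 0.5 w 4.9 t 4.2
bar n 224 depth z-4 53.52059161567996 y 67.6 gate t 1.1400000000000001
```

step_arm(plan=[{"offset": [0,0.15,0],"rot": [0,0,0],"gripper": 0.9},{"offset": [0,0.35,0],"rot": [0,0,0],"gripper": 1.3},{"offset": [0,0.55,0],"rot": [0,0,0],"gripper": 1.7},{"offset": [0,0.75,0.1],"rot": [0,0,0],"gripper": 2.1},{"offset": [0,0.95,0.1],"rot": [0,0,0],"gripper": 2.5},{"offset": [0,1.15,0.2],"rot": [0,0,0],"gripper": 2.9},{"offset": [0,1.35,0.2],"rot": [0,0,0],"gripper": 3.3},{"offset": [0,1.55,0.3],"rot": [0,0,0],"gripper": 3.7},{"offset": [0,1.75,0.3],"rot": [0,0,0],"gripper": 4.1},{"offset": [0,1.95,0.4],"rot": [0,0,0],"gripper": 4.5},{"offset": [0,1.95,0.4],"rot": [0,0,0],"gripper": 4.6},{"offset": [0,1.95,0.4],"rot": [0,0,0],"gripper": 4.6}])

```text
time_s: 5.45
eef_pos: [540.0, -139.6, 98.7]
ee_rot: [0.0, 0.765, 0.644, -0.0]
force: [4.2, 0.4, -0.8]
grip_width: 0.54
grip_force: 1.8
```

```bash
python3 - <<'E'
from h import *
where(); bar("t3")
E
```

```text
chute xyz [-175.7   25.9] 98.7 phi -0.04 F chute 1.1 -4.1 -0.8 w 46.1 t 5.45
bar n 223 depth z-4 52.52969861207566 y 68.1 gate t 1.17
```

step_arm(plan=[{"offset": [0.2,0,0],"rot": [0,0,-5],"gripper": 4.6},{"offset": [0.4,0,-0.1],"rot": [0,0,-10],"gripper": 4.6},{"offset": [0.7,0,-0.1],"rot": [0,0,-15],"gripper": 4.6},{"offset": [1.1,0,-0.2],"rot": [0,0,-18],"gripper": 4.6},{"offset": [1.5,-0.1,-0.2],"rot": [0,0,-21],"gripper": 4.6},{"offset": [1.9,-0.1,-0.3],"rot": [0,0,-24],"gripper": 4.6},{"offset": [2.3,-0.2,-0.3],"rot": [0,0,-27],"gripper": 4.6},{"offset": [2.7,-0.2,-0.3],"rot": [0,0,-30],"gripper": 4.6},{"offset": [3.1,-0.3,-0.3],"rot": [0,0,-33],"gripper": 4.6},{"offset": [3.5,-0.3,-0.3],"rot": [0,0,-33],"gripper": 4.6},{"offset": [3.5,-0.3,-0.3],"rot": [0,0,-33],"gripper": 4.6}])

```text
time_s: 6.6
eef_pos: [543.3, -105.3, 102.3]
ee_rot: [0.001, 0.55, 0.835, -0.0]
force: [4.1, -3.0, 0.4]
grip_width: 0.535
grip_force: 2.4
```

```bash
python3 - <<'E'
from h import *
where(); bar("t4"); snap("scene","s4"); snap("wrist","w4")
E
```

```text
chute xyz [-141.3   28.4] 102.3 phi 32.98 F chute -2.2 -4.5 0.4 w 45.7 t 6.6
bar n 146 depth z-4 52.99929422722607 y 67.6 gate t 1.12
```

View pics/w4.png

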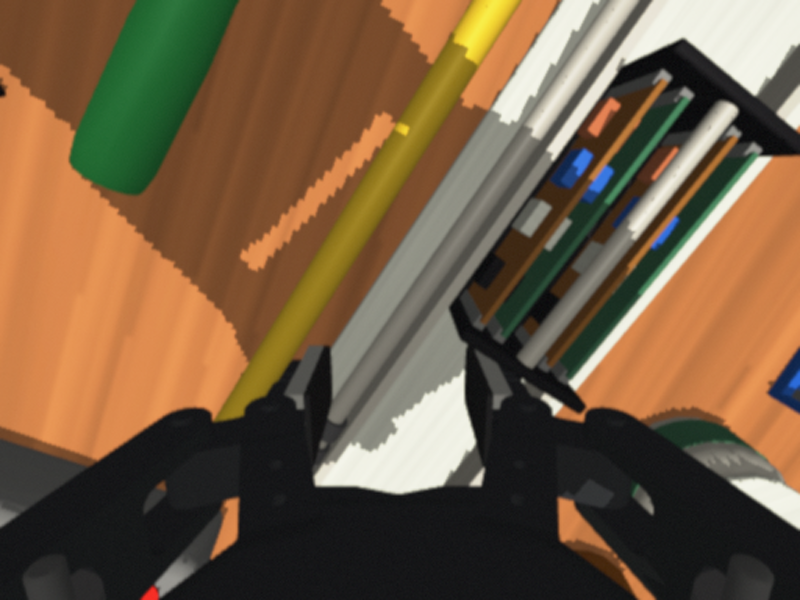

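step_arm(plan=[{"offset": [0.12,-0.2,0],"rot": [0,0,0],"gripper": 4.6},{"offset": [0.25,-0.38,0],"rot": [0,0,0],"gripper": 4.6},{"offset": [0.25,-0.38,0],"rot": [0,0,0],"gripper": 4.6}])

```text
time_s: 7.05
eef_pos: [538.6, -104.5, 102.1]
ee_rot: [0.001, 0.55, 0.835, -0.0]
force: [4.1, -4.3, -0.5]
grip_width: 0.535
grip_force: 2.9
```

```bash
python3 - <<'E'
from h import *
where(); bar("t5")
A=pose([*C.w(-141,33),102],C.th-90+33)
goto(-80,33,102,33,A); goto(-30,33,103,33,A); goto(-15.6,33,103,33,A)
E
```

```text
chute xyz [-141.3   33.2] 102.1 phi 32.96 F chute -3.5 -4.8 -0.5 w 45.7 t 7.05
bar n 142 depth z-4 47.9133475491725 y 72.2 gate t 1.29
(-80, 33, 102, 33) [5.12, 3.32, 0.0] [0.0, 0.0, 0.0]
(-30, 33, 103, 33) [9.31, 6.05, -0.1] [0.0, 0.0, 0.0]
(-15.6, 33, 103, 33) [10.52, 6.83, -0.1] [0.0, 0.0, 0.0]
```

step_arm(plan=[{"offset": [0.42,0.27,0],"rot": [0,0,0],"gripper": 4.6},{"offset": [0.84,0.54,0],"rot": [0,0,0],"gripper": 4.6},{"offset": [1.26,0.82,0],"rot": [0,0,0],"gripper": 4.6},{"offset": [1.68,1.09,0],"rot": [0,0,0],"gripper": 4.6},{"offset": [2.1,1.36,0],"rot": [0,0,0],"gripper": 4.6},{"offset": [2.52,1.64,0],"rot": [0,0,0],"gripper": 4.6},{"offset": [2.94,1.91,0],"rot": [0,0,0],"gripper": 4.6},{"offset": [3.36,2.18,0],"rot": [0,0,0],"gripper": 4.6},{"offset": [3.78,2.45,0],"rot": [0,0,0],"gripper": 4.6},{"offset": [4.2,2.73,0],"rot": [0,0,0],"gripper": 4.6},{"offset": [4.2,2.73,0],"rot": [0,0,0],"gripper": 4.6}])

```text
time_s: 8.2
eef_pos: [547.3, -54.6, 102.0]
ee_rot: [0.001, 0.55, 0.835, -0.0]
force: [3.7, -1.3, 1.0]
grip_width: 0.538
grip_force: 2.3
```

```bash
python3 - <<'E'
from h import *
where(); bar("t6"); c=snap("wrist","w6")
E
```

```text
chute xyz [-90.7  33. ] 102.0 phi 32.98 F chute -0.7 -3.9 1.0 w 45.9 t 8.2
bar n 31 depth z-4 47.62437322308642 y 72.3 gate t 1.34
```

View pics/w6.png

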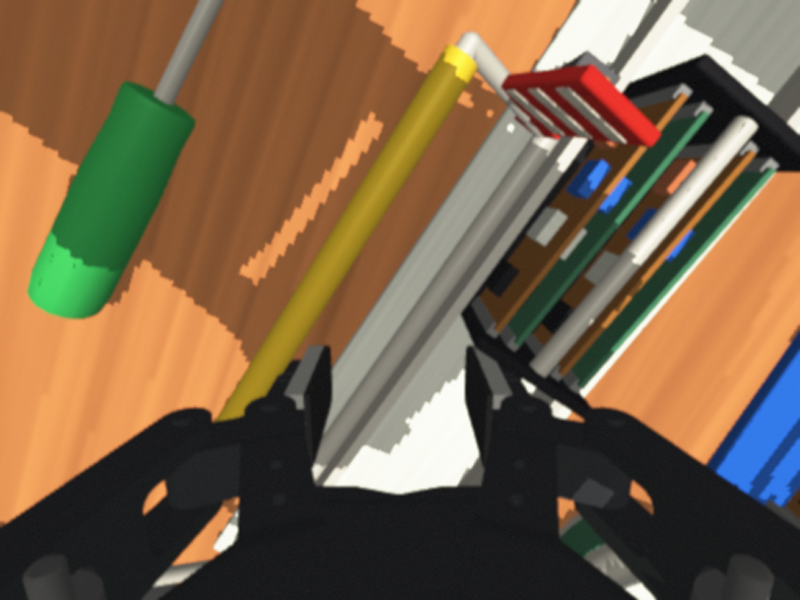

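step_arm(plan=[{"offset": [0.42,0.27,0],"rot": [0,0,0],"gripper": 4.6},{"offset": [0.84,0.54,0],"rot": [0,0,0],"gripper": 4.6},{"offset": [1.26,0.82,0],"rot": [0,0,0],"gripper": 4.6},{"offset": [1.68,1.09,0],"rot": [0,0,0],"gripper": 4.6},{"offset": [2.1,1.36,0],"rot": [0,0,0],"gripper": 4.6},{"offset": [2.52,1.64,0],"rot": [0,0,0],"gripper": 4.6},{"offset": [2.94,1.91,0],"rot": [0,0,0],"gripper": 4.6},{"offset": [3.36,2.18,0],"rot": [0,0,0],"gripper": 4.6},{"offset": [3.78,2.45,0],"rot": [0,0,0],"gripper": 4.6},{"offset": [4.2,2.73,0],"rot": [0,0,0],"gripper": 4.6},{"offset": [4.2,2.73,0],"rot": [0,0,0],"gripper": 4.6}])

```text
time_s: 9.4
eef_pos: [555.7, -5.2, 102.0]
ee_rot: [0.0, 0.55, 0.835, -0.0]
force: [3.9, -1.3, 0.2]
grip_width: 0.536
grip_force: 2.4
```

```bash
python3 - <<'E'
from h import *
where(); bar("t7"); c=snap("wrist","w7")
P=world(c);Q=C.c(P);h=cv2.cvtColor(c["color"],cv2.COLOR_RGB2HSV)
m=(Q[...,1]<20)&(Q[...,1]>-24)&(P[...,2]>47)&(P[...,2]<57)&(Q[...,0]>-60)&(Q[...,0]<60)&(h[...,2]<60)
print(np.percentile(Q[m][:,0],[.5,1,5,50,99]).round(1))
E
```

```text
chute xyz [-40.6  33.1] 102.0 phi 32.97 F chute -0.6 -4.1 0.2 w 45.8 t 9.4
bar n 125 depth z-4 46.96248798295608 y 73.5 gate t 1.34
[-34.6 -34.3 -30.  -13.2 -10.4]
```

View pics/w7.png

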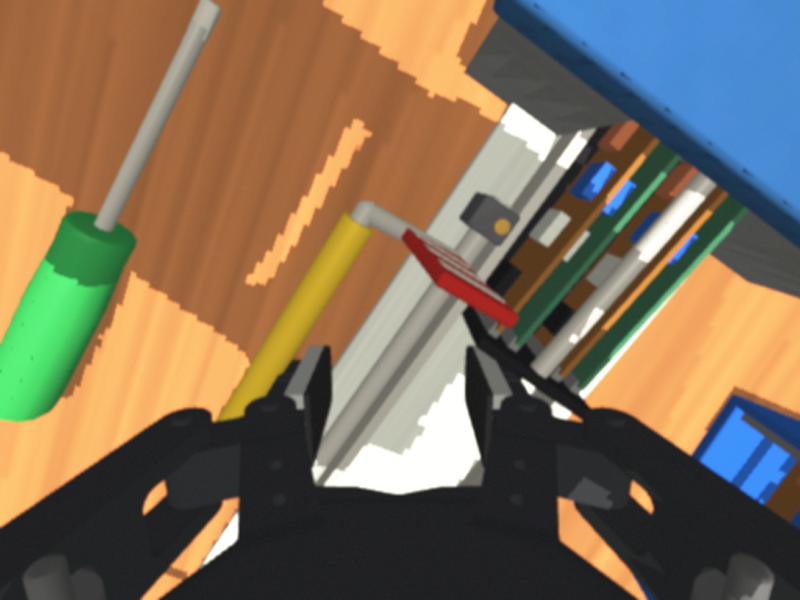

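step_arm(plan=[{"offset": [0.34,0.22,0],"rot": [0,0,0],"gripper": 4.6},{"offset": [0.68,0.44,0],"rot": [0,0,0],"gripper": 4.6},{"offset": [1.02,0.66,0],"rot": [0,0,0],"gripper": 4.6},{"offset": [1.36,0.88,0],"rot": [0,0,0],"gripper": 4.6},{"offset": [1.68,1.09,0],"rot": [0,0,0],"gripper": 4.6},{"offset": [1.93,1.25,0],"rot": [0,0,0],"gripper": 4.6},{"offset": [2.1,1.36,0],"rot": [0,0,0],"gripper": 4.6},{"offset": [2.1,1.36,0],"rot": [0,0,0],"gripper": 4.6}])

```text
time_s: 10.3
eef_pos: [559.8, 19.1, 101.9]
ee_rot: [0.0, 0.55, 0.835, -0.0]
force: [5.2, -3.8, 0.9]
grip_width: 0.535
grip_force: 2.7
```

```bash
python3 - <<'E'
from h import *
where(); bar("t8")
E
```

```text
chute xyz [-15.9  33.1] 101.9 phi 32.96 F chute -2.9 -5.7 0.9 w 45.7 t 10.3
bar n 188 depth z-4 46.73886293849762 y 73.4 gate t 1.35
```

Now single-millimetre steps, watching for the stop.

step_arm(plan=[{"offset": [0.08,0.05,0],"rot": [0,0,0],"gripper": 4.6},{"offset": [0.17,0.11,0],"rot": [0,0,0],"gripper": 4.6},{"offset": [0.17,0.11,0],"rot": [0,0,0],"gripper": 4.6}])

```text
time_s: 10.65
eef_pos: [560.1, 20.9, 101.9]
ee_rot: [0.0, 0.55, 0.835, -0.0]
force: [3.9, -4.5, 0.3]
grip_width: 0.537
grip_force: 3.0
```

step_arm(plan=[{"offset": [0.08,0.05,0],"rot": [0,0,0],"gripper": 4.6},{"offset": [0.17,0.11,0],"rot": [0,0,0],"gripper": 4.6},{"offset": [0.17,0.11,0],"rot": [0,0,0],"gripper": 4.6}])

```text
time_s: 10.95
eef_pos: [560.5, 22.8, 101.9]
ee_rot: [0.0, 0.55, 0.835, -0.0]
force: [3.8, -5.4, 0.5]
grip_width: 0.542
grip_force: 3.0
```

```bash
python3 - <<'E'
from h import *
where(); c=snap("wrist","w9")
P=world(c);Q=C.c(P);h=cv2.cvtColor(c["color"],cv2.COLOR_RGB2HSV)
m=(Q[...,1]<20)&(Q[...,1]>-24)&(P[...,2]>48)&(P[...,2]<56)&(Q[...,0]>0)&(Q[...,0]<60)&(h[...,2]<60)
print(np.percentile(Q[m][:,0],[.5,1,5,25,50,75,99]).round(1))
E
```

```text
chute xyz [-12.1  33.1] 101.9 phi 32.96 F chute -4.7 -4.6 0.5 w 46.3 t 10.95
[ 0.5  1.   5.1 14.  15.3 16.4 17.9]
```

step_arm(plan=[{"offset": [0.08,0.05,0],"rot": [0,0,0],"gripper": 4.6},{"offset": [0.17,0.11,0],"rot": [0,0,0],"gripper": 4.6},{"offset": [0.17,0.11,0],"rot": [0,0,0],"gripper": 4.6}])

```text
time_s: 11.3
eef_pos: [560.8, 24.8, 101.9]
ee_rot: [0.0, 0.55, 0.835, -0.0]
force: [4.1, -5.5, 1.4]
grip_width: 0.534
grip_force: 3.4
```

```bash
python3 - <<'E'
from h import *
where(); bar("t10"); c=snap("wrist","w10")
E
```

```text
chute xyz [-10.1  33.1] 101.9 phi 32.95 F chute -4.7 -5.0 1.4 w 45.6 t 11.3
bar n 204 depth z-4 46.88524531682049 y 73.5 gate t 1.34
```

View pics/w10.png

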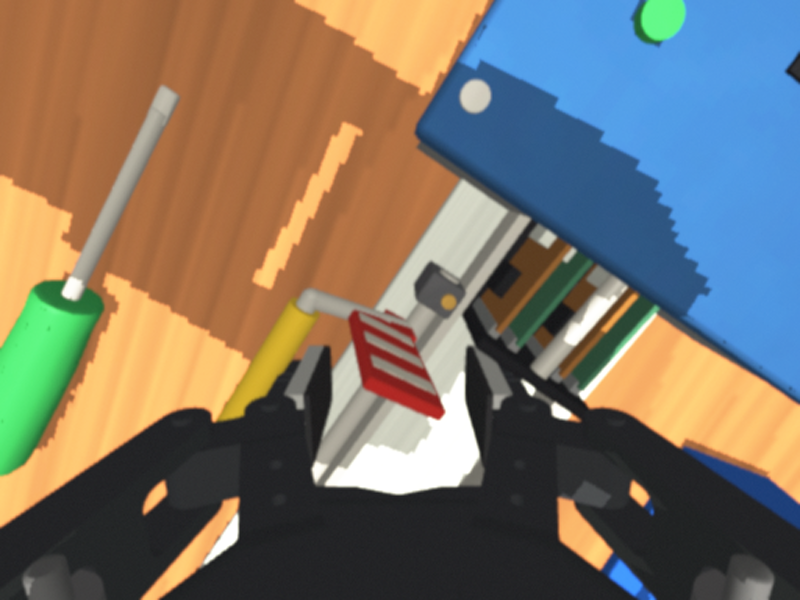

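step_arm(plan=[{"offset": [0.08,0.05,0],"rot": [0,0,0],"gripper": 4.6},{"offset": [0.17,0.11,0],"rot": [0,0,0],"gripper": 4.6},{"offset": [0.17,0.11,0],"rot": [0,0,0],"gripper": 4.6}])

```text
time_s: 11.7
eef_pos: [561.2, 25.5, 102.0]
ee_rot: [0.001, 0.55, 0.835, -0.001]
force: [2.0, -14.5, 1.4]
grip_width: 0.537
grip_force: 7.9
```

```bash
python3 - <<'E'
from h import *
where(); c=snap("wrist","w11")
P=world(c);Q=C.c(P);h=cv2.cvtColor(c["color"],cv2.COLOR_RGB2HSV)
m=(Q[...,1]<20)&(Q[...,1]>-24)&(P[...,2]>48)&(P[...,2]<56)&(Q[...,0]>0)&(Q[...,0]<60)&(h[...,2]<60)
print(np.percentile(Q[m][:,0],[.5,1,5,25,50,75,99]).round(1))
r=(abs(Q[...,1])<60)&(P[...,2]>73)&(P[...,2]<79)&(Q[...,0]>40)&(h[...,0]>95)&(h[...,0]<125); print("roof edge",np.percentile(Q[r][:,0],[.5,1,2]))
E
```

```text
chute xyz [-9.3 32.8] 102.0 phi 32.92 F chute -14.0 -4.4 1.4 w 45.8 t 11.7
[ 0.5  1.2  5.5 15.9 17.3 18.5 19.9]
roof edge [54.09932519 54.30647486 54.71072058]
```

step_arm(plan=[{"offset": [0.08,0.05,0],"rot": [0,0,0],"gripper": 4.6},{"offset": [0.08,0.05,0],"rot": [0,0,0],"gripper": 4.6},{"offset": [0.08,0.05,0],"rot": [0,0,0],"gripper": 4.6}])

```text
time_s: 12.05
eef_pos: [561.4, 25.8, 102.1]
ee_rot: [0.001, 0.55, 0.835, -0.002]
force: [2.9, -18.0, 1.6]
grip_width: 0.541
grip_force: 9.9
```

```bash
python3 - <<'E'
from h import *
where()
A=pose([*C.w(-7,33),102],C.th-90+33)
goto(-65,33,102,33,A);goto(-65,20,102,33,A);goto(-65,-10,112,33,A);goto(-65,-30,125,33,A)
E
```

```text
chute xyz [-9.1 32.6] 102.1 phi 32.9 F chute -17.3 -5.9 1.6 w 46.2 t 12.05
(-65, 33, 102, 33) [-4.86, -3.16, 0.0] [0.0, 0.0, 0.0]
(-65, 20, 102, 33) [-5.57, -2.07, 0.0] [0.0, 0.0, 0.0]
(-65, -10, 112, 33) [-7.21, 0.45, -1.0] [0.0, 0.0, 0.0]
(-65, -30, 125, 33) [-8.3, 2.12, -2.3] [0.0, 0.0, 0.0]
```

step_arm(plan=[{"offset": [-0.6,-0.4,0],"rot": [0,0,0],"gripper": 4.6},{"offset": [-1.3,-0.85,0],"rot": [0,0,0],"gripper": 4.6},{"offset": [-2.0,-1.3,0],"rot": [0,0,0],"gripper": 4.6},{"offset": [-2.7,-1.75,0],"rot": [0,0,0],"gripper": 4.6},{"offset": [-3.4,-2.2,0],"rot": [0,0,0],"gripper": 4.6},{"offset": [-4.1,-2.67,0],"rot": [0,0,0],"gripper": 4.6},{"offset": [-4.86,-3.16,0],"rot": [0,0,0],"gripper": 4.6},{"offset": [-4.86,-3.16,0],"rot": [0,0,0],"gripper": 4.6}])

```text
time_s: 12.85
eef_pos: [551.2, -29.4, 101.8]
ee_rot: [0.0, 0.55, 0.835, -0.0]
force: [4.6, -3.1, -0.9]
grip_width: 0.539
grip_force: 2.3
```

```bash
python3 - <<'E'
from h import *
where();bar("t12"); goto(-65,20,106,33);goto(-65,-2,114,33)
E
```

```text
chute xyz [-65.2  33.4] 101.8 phi 32.92 F chute -2.3 -5.1 -0.9 w 46.0 t 12.85
bar n 62 depth z-4 46.720645954964596 y 73.6 gate t 1.34
(-65, 20, 106, 33) [-0.74, 1.11, -0.42] [-0.02, 0.03, -0.06]
(-65, -2, 114, 33) [-1.93, 2.96, -1.22] [-0.02, 0.03, -0.06]
```

step_arm(plan=[{"offset": [-0.25,0.37,-0.1],"rot": [0,0,0],"gripper": 4.6},{"offset": [-0.5,0.74,-0.3],"rot": [0,0,0],"gripper": 4.6},{"offset": [-0.74,1.11,-0.5],"rot": [0,0,0],"gripper": 4.6},{"offset": [-1.0,1.5,-0.8],"rot": [0,0,0],"gripper": 4.6},{"offset": [-1.25,1.9,-1.0],"rot": [0,0,0],"gripper": 4.6},{"offset": [-1.5,2.3,-1.2],"rot": [0,0,0],"gripper": 4.6},{"offset": [-1.75,2.65,-1.3],"rot": [0,0,0],"gripper": 4.6},{"offset": [-1.93,2.96,-1.4],"rot": [0,0,0],"gripper": 4.6},{"offset": [-2.2,3.4,-1.5],"rot": [0,0,0],"gripper": 4.2},{"offset": [-2.5,3.8,-1.5],"rot": [0,0,0],"gripper": 3.6},{"offset": [-2.6,4.0,-1.5],"rot": [0,0,0],"gripper": 3.0},{"offset": [-2.6,4.0,-1.5],"rot": [0,0,0],"gripper": 2.6}])

```text
time_s: 14.1
eef_pos: [598.3, -36.6, 116.5]
ee_rot: [-0.001, 0.55, 0.835, -0.0]
force: [-0.4, -0.3, 0.8]
grip_width: 0.301
grip_force: 0.0
```

```bash
python3 - <<'E'
from h import *
where();bar("t13")
E
```

```text
chute xyz [-64.3 -14.2] 116.5 phi 32.95 F chute -0.4 0.3 0.8 w 25.7 t 14.1
bar n 50 depth z-4 62.430400981065645 y 20.6 gate t 0.03
```

Gate is shut and the finger no longer touches it; lift straight up and away.

step_arm(plan=[{"offset": [0,0,-3],"rot": [0,0,0],"gripper": 2.6},{"offset": [0,0,-6],"rot": [0,0,0],"gripper": 2.6},{"offset": [0,0,-10],"rot": [0,0,0],"gripper": 2.6},{"offset": [-4,0,-14],"rot": [0,0,0],"gripper": 2.6},{"offset": [-8,0,-16],"rot": [0,0,0],"gripper": 2.6},{"offset": [-12,0,-16],"rot": [0,0,0],"gripper": 2.6},{"offset": [-12,0,-16],"rot": [0,0,0],"gripper": 2.6}])

```text
time_s: 14.85
eef_pos: [646.1, -151.2, 276.4]
ee_rot: [0.0, 0.552, 0.834, -0.0]
force: [0.2, 0.2, -0.7]
grip_width: 0.304
grip_force: 0.0
```

```bash
python3 - <<'E'
from h import *
where();bar("t14");c=snap("wrist","w14")
P=world(c);Q=C.c(P);h=cv2.cvtColor(c["color"],cv2.COLOR_RGB2HSV)
m=(Q[...,1]<15)&(Q[...,1]>-22)&(P[...,2]>49)&(P[...,2]<56)&(Q[...,0]>5)&(Q[...,0]<50)&(h[...,2]<60)
print(m.sum(),np.percentile(Q[m][:,0],[1,5,25,50]).round(1) if m.any() else "")
E
```

```text
chute xyz [-169.2  -80.7] 276.4 phi 32.71 F chute 0.3 -0.2 -0.7 w 25.9 t 14.85
bar n 169 depth z-4 62.696982534805784 y 20.2 gate t 0.01
0
```

View pics/w14.png

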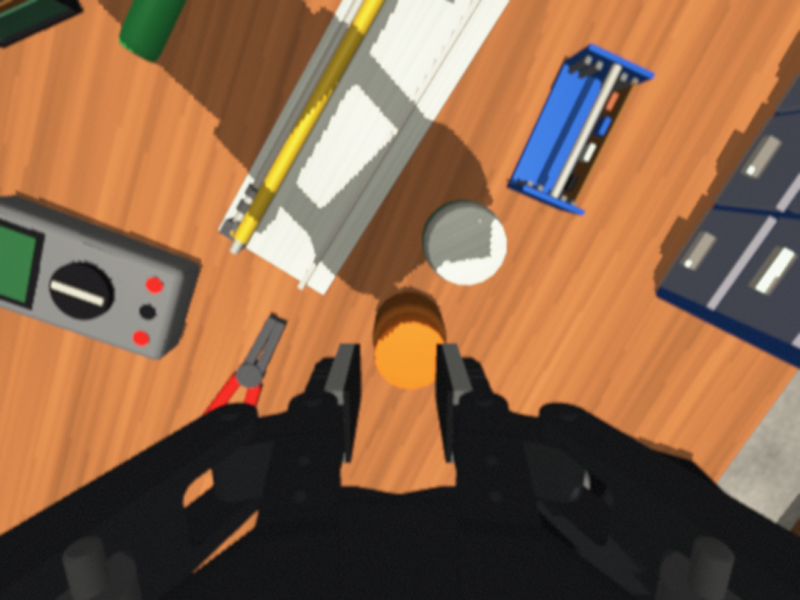

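View pics/t14.png

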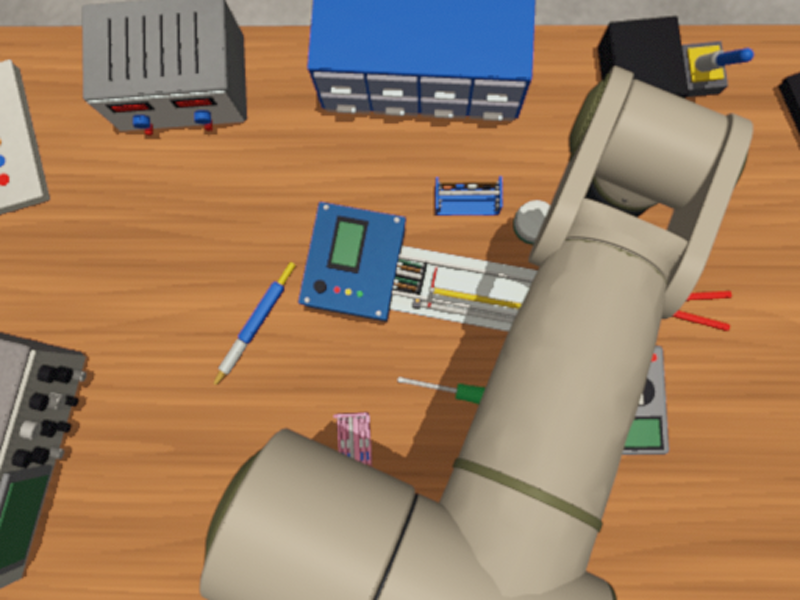

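The overhead picture shows the gate shut (red leaf at about 433,280) and the rack home in the bay behind it (about 410,277). The items in view are where they were at the start.

```bash
python3 -c "
from rig import *
print(finish_job())"
```

```text
the job is handed in; nothing more can be done
None
```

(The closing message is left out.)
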